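# Hang the parts basket on the blow-off stand and hold the air valve half open

## Task

Hang the steel basket with its two hexagonal blanks by its handle on both prongs of the blow-off stand's fork and let go of it. Then press the spring-loaded lever of the air valve down until the lever is level and keep it there: the job finishes while you are still holding the lever level, since it springs up when let go. Leave the hammer, screwdriver, flat case and steel block on the bench where they are, and keep both blanks in the basket.

Things in the scene. Friction and masses are not known exactly. Their poses are not given: they have to be found in the camera images.
- basket: Loose open sheet-steel basket, 80 mm (x) x 150 mm (y) x 50 mm high, about 0.3 kg; origin under its centre, z up. Stiff fixed handle: two 8 mm rods rise at y = +-73 mm to a round 12 mm crossbar along y, its centre 135 mm above the underside. Window between rim and crossbar 79 mm high, 138 mm wide. May hang either way round.
- basket_grip (a point): Centre of the basket handle's crossbar (12 mm thick, runs along y; z up): where to pinch it from above, the jaws closing along its x. Fingers pinching it here fit between the fork's prongs.
- blank0_c (a point): Centre of a hexagonal dark steel blank, 32 mm over corners, 16 mm high, lying on the basket's floor.
- blank1_c (a point): Centre of the other, identical blank in the basket.
- stand: Fixed blow-off stand, origin on the bench under its round post (18 mm thick, 215 mm tall). At the top a fork of two 8 mm prongs, centres at y = +-36 mm, pointing along -x (roughly to the robot): level at 215 mm to x = -60 mm, a 12 mm lower seat at x = -82 to -106, upturned tips at x = -120, tops 231 mm high. Base plate 150 x 170 x 12 mm; nozzles 115 mm high reach to x = -14 mm.
- fork_seat (a point): Where the crossbar's centre lies when the basket hangs: mid-way between the prongs, 95 mm in front (-x) of the post, 213 mm above the bench. Axes as the stand's; the crossbar lies along y. To hang: bar above the tips, basket body below the prongs, move along +x until over the seat, then lower.
- valve_pivot (a point): Pivot of the air-valve lever, 120 mm above the bench, over the centre of a fixed pedestal (plate 110 x 100 mm, grey block 50 x 50 mm, cheeks up to 140 mm high). x, y, z axes fixed to the pedestal; the lever points along -x (roughly towards the robot).
- lever (a joint): Angle of the valve lever, rad: 0 = at rest, its free end raised 0.42 rad (24 degrees) above level; 0.42 = level; 0.80 = lower stop, grown by pressing the end down. A spring returns it: pressing at the pad takes about 5 N at rest, 8 N at level, 11 N at the stop.
- lever_pad (a point): Middle of the top face of the round black press pad (44 mm across, 13 mm thick) on the lever's free end; 120 mm along the lever from the pivot and 8 mm above the lever's axis. Its x points along the lever to the pivot, z out of its face. At rest about 176 mm above the bench, with the lever level 128 mm; it moves on an arc about the pivot.
- hammer_c (a point): Bystander, leave alone: bench hammer with a wooden handle, lying on the bench; a point at its middle or origin, half-way up.
- driver_c (a point): Bystander, leave alone: screwdriver lying on the bench, green handle; a point at its middle or origin, half-way up.
- case_c (a point): Bystander, leave alone: flat dark steel tap-set case, 110 x 100 x 34 mm; a point at its middle or origin, half-way up.
- parallel_c (a point): Bystander, leave alone: bright steel block standing on its long edge, 100 x 25 x 45 mm; a point at its middle or origin, half-way up.
Things that resemble listed ones, but are neither listed nor needed, are in the scene too. Leave any yellow look-alike of the basket alone. What is shaped like the part that bears blank1_c but yellow is not meant.

How it is judged:
By the outcome, as a careful person would: the job done as asked, in the order asked, and still so for the second after the job is handed in, while the arm keeps its last pose, push and grip.
It also fails if it takes over 58 s, if anything falls off the work surface, if the arm or the gripper's body presses on something with over 40 N, if the wrist force passes 120 N, or if a joint passes its speed limit or range.

## Robot

A 6-joint arm with a two-finger parallel gripper is mounted at the origin on the work surface. World frame = base frame: x ahead of the robot, y to its left, z up, the work surface at z = 0. Lengths are in m, angles in rad, forces in N, time in s.
With the tool pointing down it reaches from about 0.35 to 0.975 m from the base axis. Payload 4.9 kg.
Tool frame: the origin (TCP) lies on the centre line of the jaws, within the pads' length; the fingertips stand manip.tcp_to_tips ahead of it and the grasp point (between the pads) is the TCP (manip.tcp_to_tips is the distance from the TCP to the fingertips, in m); y points along the fingers, z is the direction in which the jaws open and shut, and the axes are right-handed (so a half turn about y gives the same grasp; the last joint's range is limited). The gripper opens to 85 mm and grips with 20 to 120 N. Pads are 22 mm wide; open, the fingers measure 114 mm over their backs; the gripper's body (76 mm by 85 mm) begins 54 mm behind the grasp point. The pads swing forward as they close: fully open they stand 13 mm farther back than shut.
Start: joints at [-1.317, 0.053, 1.613, -0, 1.476, -0.119], TCP at [0.228, -0.582, 0.218] pointing down, gripper open.
Joint ranges: [-3.01, 3.01], [-1.01, 2.22], [0.06, 2.58], [-1.02, 4.17], [0.09, 2.62], [-3.14, 3.14]. Speed limits (rad/s): [2.57, 2.57, 3.14, 3.14, 3.14, 3.14].

## Interface

Orientations are given as a unit quaternion [w, x, y, z].
In Python, from plant import manip gives the robot as it stands.
- The arm moves only by the tool apply_moves, never from a script. Its argument "moves" is a list of rows, each a list of 7 numbers: the gripper's target within -1 to 1 (shut at 1, half-way at 0, fully open at -1), then the shift along the tool's x, y, z in mm, then the turn, a rotation vector about the tool's x, y, z in degrees. A call has 1 to 20 rows; each row shifts and turns the commanded pose from where the row before left it, along the tool's axes as they then stand; what a row does not reach is not made up. A row lasts 1/10 s, in which the tool goes at most 50 mm and 8.59 degrees, less where a joint would pass 70% of its speed; a pose out of reach is approached as far as the arm can. A call with a gripper value outside its range is refused whole. The fingers move at their own pace and stop on an object; the grip force is fixed at half the most. Time passes only in rows, so rows that do not move let the fingers close. It gives the time, the measured TCP pose, the force and the opening at its end, in the units of the state.
- manip.state(): the state, without advancing time (a new reading comes with each control period).
- manip.grab_frame(name): name is "side" or "top" or "wrist"; returns the picture (400x640x3 uint8, blue, green, red); there is no depth.
- manip.calibration(name): a dict with "mtx" (3x3 intrinsics, pixels), "T" (4x4, takes a point from camera to world coordinates); the wrist camera has in their place "T_tool_cam" (4x4, takes a point from camera to tool coordinates, whose origin is the TCP and whose axes are the tool frame's). Camera axes: x right, y down, z forward; pixel columns grow to the right and rows downward; lengths in m; the calibration is good to about 2 mm. The wrist camera is an equidistant fisheye: a pixel r from the principal point sees the ray r / f radians off the axis. A picture is of the moment at which its call begins: read the wrist's pose just before it. calibration takes no time and is no camera call.
- manip.job_done(): hands the job in, once; it reports no verdict.
The state is a dict: "time": time; "joint_pos": joint angles; "joint_vel": joint speeds; "joint_efforts": joint torques, N m; "tool_pos": TCP position; "tool_rot": TCP orientation; "contact_force": force on the tool from outside, world axes, zero at the start; "ft_torque": the same for the moment, N m; "gripper_width": opening from 0.0 (shut) to 1.0 (fully open).
Only numpy, scipy, OpenCV 4.12 (cv2) and the standard library are available. Lean on these libraries where they do the work, as an engineer would, in place of code of your own. Each camera call takes 0.05 s, during which the arm holds its last target. There are 200 camera calls.

## Working session

There is one attempt and no reset: what is moved stays moved. The work goes in short steps, Python scripts to look and compute and a tool call to move; the robot and the scene stay as the last step left them, time stands still between calls to the robot, and variables do not carry over. Pictures are saved under pics/ and viewed, about 8 in all and at most 12, crops included, and the job is handed in when it is done.

Besides the shell and the picture viewer there is one more tool, called after "Call:" by a JSON object that holds its "op" and its "data", one argument or row to a line. apply_moves: Moves the arm, as the interface text tells. Its arguments: {"type":"object","properties":{"moves":{"type":"array","items":{"type":"array","items":{"type":"number"}}}},"required":["moves"]}

```bash
mkdir -p pics; ls; python3 - <<'E'
from plant import manip
import cv2, numpy as np
print(manip.state()); print(manip.tcp_to_tips)
for n in("side","top","wrist"):
    c=manip.calibration(n); print(n,{k:np.round(v,4).tolist() for k,v in c.items() if hasattr(v,'shape') or isinstance(v,list)})
    cv2.imwrite(f"pics/{n}0.png",manip.grab_frame(n))
E
```

```text
pics
{'time': 0.0, 'joint_pos': array([-1.31699891e+00,  5.33425334e-02,  1.61427057e+00, -1.41209965e-05,
        1.47597350e+00, -1.18989275e-01]), 'joint_vel': array([-1.61447359e-03, -2.41718513e-05, -3.86085413e-04,  5.98844002e-05,
       -1.25696480e-03,  1.78986787e-04]), 'joint_efforts': array([-1.12815364e-03, -3.93680334e+01, -3.70177174e+01, -3.07545424e-04,
        7.03406346e-03, -8.84938970e-06]), 'tool_pos': array([ 0.22747566, -0.58145578,  0.21718591]), 'tool_rot': array([ 0.13098611, -0.13109099,  0.69556158, -0.69415552]), 'contact_force': array([ 0.62323866, -0.42609103, -0.17147423]), 'ft_torque': array([-0.0126952 ,  0.01330062,  0.02234159]), 'gripper_width': 1.001919662362825}
0.019
side {'mtx': [[407.8538, 0.0, 313.8334], [0.0, 407.8538, 201.0089], [0.0, 0.0, 1.0]], 'T': [[-0.8408, -0.3726, 0.3926, 0.0927], [-0.5411, 0.5605, -0.6269, 0.5703], [0.0135, -0.7396, -0.6729, 0.8865], [0.0, 0.0, 0.0, 1.0]]}
top {'mtx': [[403.0702, 0.0, 314.1856], [0.0, 403.0702, 199.6751], [0.0, 0.0, 1.0]], 'T': [[0.0016, -0.9845, 0.1754, 0.2665], [-0.9999, 0.0003, 0.0107, -0.1087], [-0.0106, -0.1754, -0.9844, 1.4541], [0.0, 0.0, 0.0, 1.0]]}
wrist {'mtx': [[309.7069, 0.0, 319.2403], [0.0, 309.7069, 196.8056], [0.0, 0.0, 1.0]], 'T_tool_cam': [[0.001, 0.9579, 0.287, -0.073], [-0.0009, -0.287, 0.9579, -0.1546], [1.0, -0.0012, 0.0005, 0.0005], [0.0, 0.0, 0.0, 1.0]]}
```

View pics/side0.png

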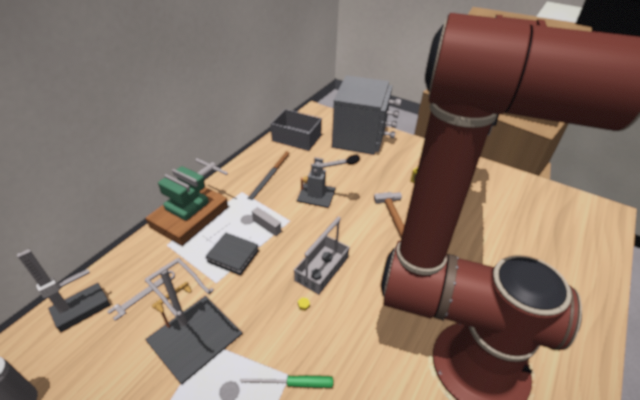

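View pics/top0.png

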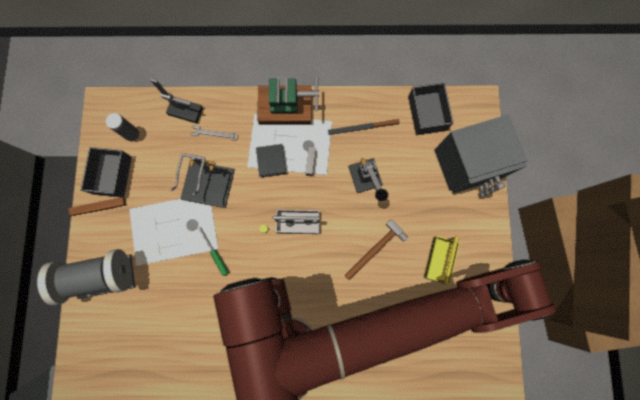

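Candidates in the top view: the steel basket at (298,222), the yellow look-alike basket at (442,258), and black trays at (430,108) and (107,172). The dark blanks are inside the steel basket, and a yellow hex lies at (264,229). The stand is at (205,185), the valve at (368,178) with its pad at (382,195). I choose the steel basket and check it in close crops.

```bash
python3 - <<'E'
import cv2
t=cv2.imread("pics/top0.png"); s=cv2.imread("pics/side0.png")
def cr(im,x,y,w,h,k,step,n):
    o=cv2.resize(im[y:y+h,x:x+w],None,fx=k,fy=k,interpolation=cv2.INTER_CUBIC)
    for u in range((x//step+1)*step,x+w,step):
        cv2.line(o,((u-x)*k,0),((u-x)*k,8),(0,0,255),1); cv2.putText(o,str(u),((u-x)*k+1,18),0,.35,(0,0,255),1)
    for v in range((y//step+1)*step,y+h,step):
        cv2.line(o,(0,(v-y)*k),(8,(v-y)*k),(0,0,255),1); cv2.putText(o,str(v),(10,(v-y)*k+4),0,.35,(0,0,255),1)
    cv2.imwrite(n,o)
cr(t,165,140,240,110,3,10,"pics/tc.png"); cr(s,110,140,260,190,3,10,"pics/sc.png")
E
```

```text
(no output)
```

View pics/tc.png

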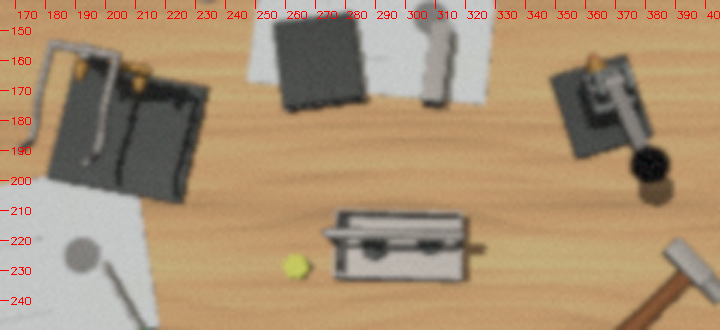

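View pics/sc.png

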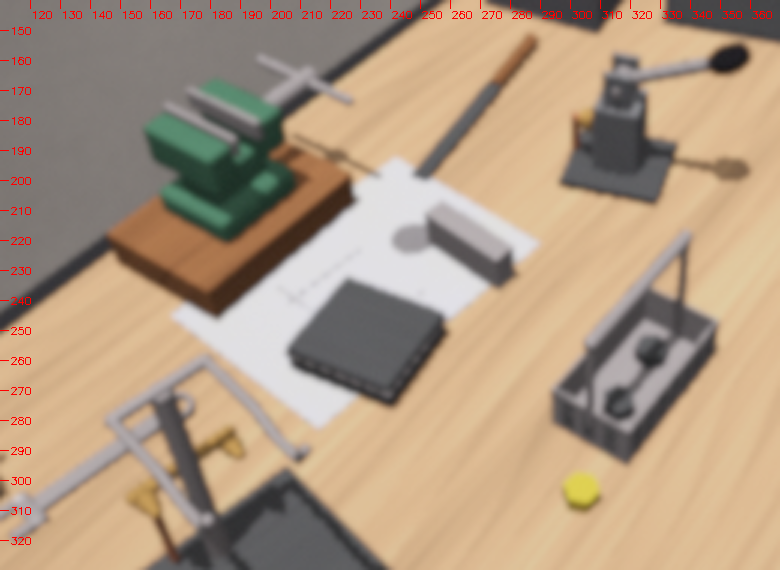

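The top crop shows the basket crossbar running from (273,217.5) to (320,217), two dark blanks at (290,222) and (309,221), the fork tips at (173,189) and (194,193), and the pad at (382,194). The side crop shows the bar ends at (307,254) and (339,219), the tips at (210,291) and (179,313), and the pad at (353,159). The steel-coloured basket with dark blanks is the right one.

```bash
cat > h.py <<'E'
import numpy as np, cv2
from plant import manip
from scipy.spatial.transform import Rotation as R
def ray(n,p):
    c=manip.calibration(n);T=np.array(c["T"]);d=T[:3,:3]@np.linalg.solve(np.array(c["mtx"]),[p[0],p[1],1]);return T[:3,3],d/np.linalg.norm(d)
def onz(n,p,z):
    o,d=ray(n,p);return o+d*(z-o[2])/d[2]
def tri(p,q):
    a,d=ray("top",p);b,e=ray("side",q)
    s=np.linalg.lstsq(np.c_[d,-e],b-a,rcond=None)[0];A=a+d*s[0];B=b+e*s[1];return (A+B)/2,np.linalg.norm(A-B)
def proj(n,X):
    c=manip.calibration(n);T=np.linalg.inv(np.array(c["T"]));v=T[:3,:3]@X+T[:3,3];v=np.array(c["mtx"])@v;return v[:2]/v[2]
def rel(): # current tool
    s=manip.state();q=s["tool_rot"];return s,R.from_quat([q[1],q[2],q[3],q[0]])
E
python3 - <<'E'
from h import *
np.set_printoptions(precision=4,suppress=True)
for n,p,q in[("barL",(273.5,217.5),(307.5,254)),("barR",(319.5,217),(338.5,219.5)),("tipR?",(194.3,193.3),(179,313.3)),("tipsw",(194.3,193.3),(210,291)),("tipL",(173.3,189.3),(210,291)),("tipLsw",(173.3,189.3),(179,313.3)),
 ("cornL",(183.3,155.2),(147,280)),("cornR",(205,157.7),(178.5,260)),("cornLs",(183.3,155.2),(178.5,260)),("cornRs",(205,157.7),(147,280)),("pad",(381.7,194.3),(353.3,159.3))]:
    print(n,*tri(p,q))
z=.227
print("tips",onz("top",(173.3,189.3),z),onz("top",(194.3,193.3),z))
z=.215
print("corn",onz("top",(183.3,155.2),z),onz("top",(205,157.7),z))
print("bar",onz("top",(273.5,217.5),.135),onz("top",(319.5,217),.135))
print("pad",onz("top",(381.7,194.3),.176))
# valve plate corners (top face z~.01?) , base plate stand
print("basket rim", [onz("top",p,.05)[:2] for p in((276,210),(320.5,211),(320.5,233.5),(276,233))])
print("standplate",[onz("top",p,.012)[:2] for p in((234.5,169),(225.5,207.5),(180.5,199.5))])
print("valveplate",[onz("top",p,.01)[:2] for p in((349,165),(373,158),(382,185),(357.5,192))])
E
```

```text
barL [0.4409 0.0393 0.1379] 0.0009076832504434314
barR [ 0.4436 -0.1124  0.1267] 0.0020116375911136855
tipR? [0.5399 0.3159 0.1554] 0.04916543277241755
tipsw [0.5075 0.2802 0.2209] 0.0021794192436482146
tipL [0.4896 0.3129 0.2827] 0.03764575076194686
tipLsw [0.5208 0.3475 0.2201] 0.0031320522825350255
cornL [0.6346 0.3258 0.213 ] 0.005223128844159547
cornR [0.6247 0.2547 0.2108] 0.0003454300048958091
cornLs [0.5962 0.2904 0.2748] 0.039579917755242604
cornRs [0.6647 0.2913 0.1462] 0.05177010837651356
pad [ 0.5122 -0.3132  0.1716] 0.0007147508798950717
tips [0.518 0.344 0.227] [0.5053 0.2776 0.227 ]
corn [0.6317 0.3234 0.215 ] [0.6233 0.2534 0.215 ]
bar [0.4417 0.0398 0.135 ] [ 0.4434 -0.112   0.135 ]
pad [ 0.5117 -0.3124  0.176 ]
basket rim [array([0.4796, 0.0411]), array([ 0.4761, -0.1158]), array([ 0.3968, -0.1157]), array([0.3985, 0.0396])]
standplate [array([0.6385, 0.2013]), array([0.4946, 0.2288]), array([0.5241, 0.3946])]
valveplate [array([ 0.6537, -0.2214]), array([ 0.6804, -0.3105]), array([ 0.5782, -0.3409]), array([ 0.5521, -0.251 ])]
```

```bash
cat >> h.py <<'E'
def down(zyaw_deg): # tool y down, z horizontal at yaw
    a=np.radians(zyaw_deg);z=np.array([np.cos(a),np.sin(a),0]);y=np.array([0,0,-1.]);return R.from_matrix(np.c_[np.cross(y,z),y,z])
def go(pos,zyaw):
    s,r=rel();g=down(zyaw);d=np.array(pos)-s["tool_pos"]
    print("t",round(s["time"],2),"turn deg",np.degrees((r.inv()*g).as_rotvec()).round(1),"then shift mm",(g.inv().apply(d)*1000).round(1),"w",round(float(s["gripper_width"]),3),"F",s["contact_force"].round(1))
E
python3 - <<'E'
from h import *
s,r=rel();print(r.as_matrix().round(3))
for y in(0,180): go([.4425,-.036,.26],y)
E
```

```text
[[-0.931 -0.     0.364]
 [-0.364  0.002 -0.931]
 [-0.    -1.    -0.002]]
t 0.15 turn deg [  0.1 -68.6  -0.1] then shift mm [-545.6  -42.6  215. ] w 1.002 F [ 0.1  0.5 -0.4]
t 0.15 turn deg [1.000e-01 1.114e+02 1.000e-01] then shift mm [ 545.6  -42.6 -215. ] w 1.002 F [ 0.1  0.5 -0.4]
```

Call:
{"op": "apply_moves", "data": {
  "moves": [
    [-1, 0, -6, 0, 0, -8.57, 0],
    [-1, 0, -6, 0, 0, -8.57, 0],
    [-1, 0, -6, 0, 0, -8.57, 0],
    [-1, 0, -6, 0, 0, -8.57, 0],
    [-1, 0, -6, 0, 0, -8.57, 0],
    [-1, 0, -6, 0, 0, -8.57, 0],
    [-1, 0, -6, 0, 0, -8.57, 0],
    [-1, 0, 0, 0, 0, -8.57, 0],
    [-1, -45, 0, 18, 0, 0, 0],
    [-1, -45, 0, 18, 0, 0, 0],
    [-1, -45, 0, 18, 0, 0, 0],
    [-1, -45, 0, 18, 0, 0, 0],
    [-1, -45, 0, 18, 0, 0, 0],
    [-1, -45, 0, 18, 0, 0, 0],
    [-1, -45, 0, 18, 0, 0, 0],
    [-1, -45, 0, 18, 0, 0, 0],
    [-1, -45, 0, 18, 0, 0, 0],
    [-1, -45, 0, 18, 0, 0, 0],
    [-1, -45, 0, 18, 0, 0, 0],
    [-1, -45, 0, 18, 0, 0, 0]
  ]
}}

```text
time: 2.15
tool_pos: [0.4446, -0.0403, 0.2604]
tool_rot: [-0.5, 0.5, -0.5, 0.501]
contact_force: [0.7, 0.4, 0.6]
gripper_width: 0.997
```

```bash
python3 - <<'E'
from h import *
go([.4425,-.036,.26],0)
s,r=rel();f=manip.grab_frame("wrist");cv2.imwrite("pics/w1.png",f)
np.savez("w1.npz",p=s["tool_pos"],m=r.as_matrix())
E
```

```text
t 2.15 turn deg [-0.  -0.1  0. ] then shift mm [-4.3  0.4 -2.1] w 0.997 F [0.7 0.4 0.6]
```

View pics/w1.png

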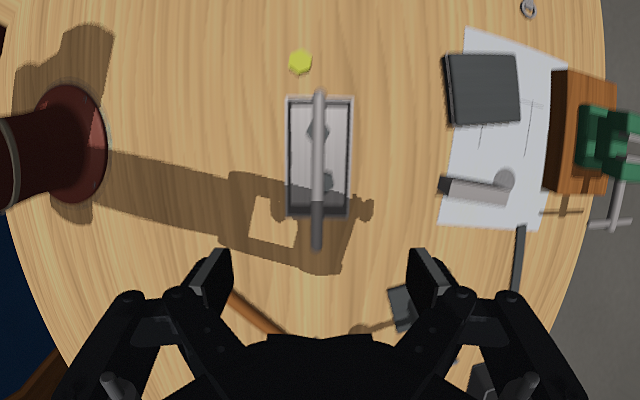

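The wrist view shows the basket's crossbar from (319.5,92) to (316.5,247), with the jaws centred on about column 320.

```bash
cat >> h.py <<'E'
def wz(f,p,z):
    c=manip.calibration("wrist");K=np.array(c["mtx"]);T=np.array(c["T_tool_cam"]);d=np.load(f)
    v=np.array([(p[0]-K[0,2]),(p[1]-K[1,2])]);r=np.hypot(*v);th=r/K[0,0];D=np.r_[v/r*np.sin(th),np.cos(th)]
    D=d["m"]@T[:3,:3]@D;o=d["p"]+d["m"]@T[:3,3];return o+D*(z-o[2])/D[2]
E
python3 - <<'E'
from h import *
a=wz("w1.npz",(319.5,92),.135);b=wz("w1.npz",(316.5,247),.135);print(a,b,(a+b)/2,np.degrees(np.arctan2(-(a-b)[0],(a-b)[1])))
E
```

```text
[0.44525137 0.04525233 0.135     ] [ 0.44190597 -0.10441843  0.135     ] [ 0.44357867 -0.02958305  0.135     ] -1.2804465634619475
```

Call:
{"op": "apply_moves", "data": {
  "moves": [
    [-1, -6, 30, -1, 0, 0, 0],
    [-1, 0, 30, 0, 0, 0, 0],
    [-1, 0, 30, 0, 0, 0, 0],
    [-1, 0, 25, 0, 0, 0, 0],
    [-1, 0, 12, 0, 0, 0, 0],
    [0, 0, 0, 0, 0, 0, 0],
    [1, 0, 0, 0, 0, 0, 0],
    [1, 0, 0, 0, 0, 0, 0],
    [1, 0, 0, 0, 0, 0, 0],
    [1, 0, 0, 0, 0, 0, 0],
    [1, 0, 0, 0, 0, 0, 0],
    [1, 0, 0, 0, 0, 0, 0],
    [1, 0, 0, 0, 0, 0, 0],
    [1, 0, 0, 0, 0, 0, 0]
  ]
}}

```text
time: 3.6
tool_pos: [0.4433, -0.0364, 0.1333]
tool_rot: [0.5, -0.5, 0.5, -0.5]
contact_force: [0.2, -0.3, -0.1]
gripper_width: -0.001
```

```bash
python3 - <<'E'
from h import *
go([.4425,-.036,.26],0)
s,r=rel();f=manip.grab_frame("wrist")
np.savez("w2.npz",p=s["tool_pos"],m=r.as_matrix())
g=manip.grab_frame("side")
cv2.imwrite("pics/w2.png",np.vstack([f[100:400,120:520],cv2.resize(g[180:320,220:420],(400,280))]))
E
```

```text
t 3.6 turn deg [ 0.  -0.1 -0. ] then shift mm [  -0.4 -126.7   -0.8] w -0.001 F [ 0.2 -0.3 -0.1]
```

View pics/w2.png

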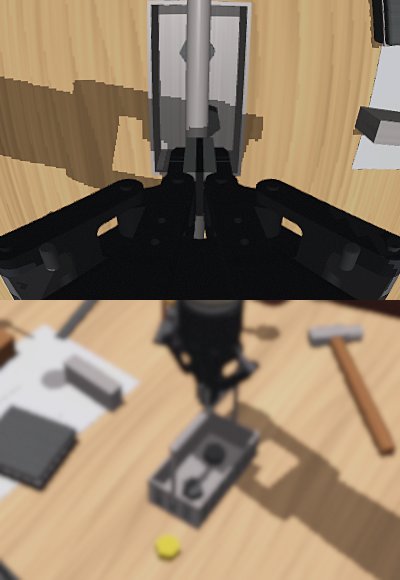

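The jaws read fully shut, so the bar may not be between the pads. I'll look closer before lifting.

```bash
python3 - <<'E'
from h import *
f=manip.grab_frame("wrist");g=manip.grab_frame("side");t=manip.grab_frame("top")
a=cv2.resize(f[210:350,250:390],(560,560),interpolation=cv2.INTER_CUBIC)
b=cv2.resize(g[180:300,275:355],(240,360),interpolation=cv2.INTER_CUBIC); c=cv2.resize(t[190:250,260:340],(240,180),interpolation=cv2.INTER_CUBIC)
cv2.imwrite("pics/w3.png",np.hstack([a,np.vstack([b,c,np.zeros((20,240,3),np.uint8)])]))
s=manip.state();print(s["gripper_width"],s["contact_force"],proj("side",s["tool_pos"]),proj("side",s["tool_pos"]-[0,0,.019]))
E
```

```text
-0.0003362730533644293 [ 0.5731279  -0.20402205  0.07313702] [323.0842818  235.37854835] [322.86927584 240.47875427]
```

View pics/w3.png

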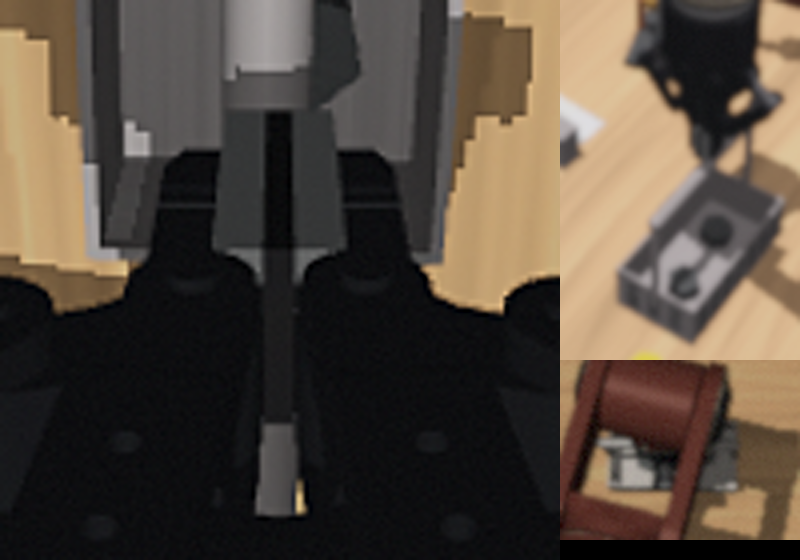

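The pads appear to have closed just above the bar: the bar dead-ends under the pad faces, and in the side view the tips sit about 8 mm above the TCP's projection. I'll open, go 22 mm lower and close again.

Call:
{"op": "apply_moves", "data": {
  "moves": [
    [-1, 0, 0, 0, 0, 0, 0],
    [-1, 0, 0, 0, 0, 0, 0],
    [-1, 0, 0, 0, 0, 0, 0],
    [-1, 0, 0, 0, 0, 0, 0],
    [-1, 0, 0, 0, 0, 0, 0],
    [-1, 0, 0, 0, 0, 0, 0],
    [-1, 0, 0, 0, 0, 0, 0],
    [-1, 0, 0, 0, 0, 0, 0],
    [-1, 0, 6, 0, 0, 0, 0],
    [-1, 0, 8, 0, 0, 0, 0],
    [-1, 0, 8, 0, 0, 0, 0],
    [1, 0, 0, 0, 0, 0, 0],
    [1, 0, 0, 0, 0, 0, 0],
    [1, 0, 0, 0, 0, 0, 0],
    [1, 0, 0, 0, 0, 0, 0],
    [1, 0, 0, 0, 0, 0, 0],
    [1, 0, 0, 0, 0, 0, 0],
    [1, 0, 0, 0, 0, 0, 0],
    [1, 0, 0, 0, 0, 0, 0],
    [1, 0, 0, 0, 0, 0, 0]
  ]
}}

```text
time: 5.85
tool_pos: [0.4435, -0.0365, 0.1118]
tool_rot: [-0.5, 0.5, -0.5, 0.501]
contact_force: [-2.1, -1.1, 3.4]
gripper_width: 0.113
```

```bash
python3 - <<'E'
from h import *
s=manip.state();print(s["gripper_width"],s["contact_force"],proj("side",s["tool_pos"]),proj("side",s["tool_pos"]-[0,0,.019]))
f=manip.grab_frame("wrist");g=manip.grab_frame("side")
a=cv2.resize(f[190:350,240:400],(560,560),interpolation=cv2.INTER_CUBIC)
b=cv2.resize(g[180:300,275:355],(240,360),interpolation=cv2.INTER_CUBIC)
cv2.imwrite("pics/w4.png",np.hstack([a,np.vstack([b,np.zeros((200,240,3),np.uint8)])]))
E
```

```text
0.11259689108577269 [-2.1019022  -1.14994228  3.35511858] [322.82113083 241.09137084] [322.61232394 246.05095974]
```

Width is 0.113 where about 0.14 is expected, with 3.4 N upward on the tool. The tips pinch the bar above its middle, so I'll regrip 10 mm lower.

Call:
{"op": "apply_moves", "data": {
  "moves": [
    [-1, 0, 0, 0, 0, 0, 0],
    [-1, 0, 0, 0, 0, 0, 0],
    [-1, 0, 0, 0, 0, 0, 0],
    [-1, 0, 0, 0, 0, 0, 0],
    [-1, 0, 0, 0, 0, 0, 0],
    [-1, 0, 5, 0, 0, 0, 0],
    [-1, 0, 5, 0, 0, 0, 0],
    [1, 0, 0, 0, 0, 0, 0],
    [1, 0, 0, 0, 0, 0, 0],
    [1, 0, 0, 0, 0, 0, 0],
    [1, 0, 0, 0, 0, 0, 0],
    [1, 0, 0, 0, 0, 0, 0],
    [1, 0, 0, 0, 0, 0, 0],
    [1, 0, 0, 0, 0, 0, 0],
    [1, 0, 0, 0, 0, 0, 0],
    [1, 0, 0, 0, 0, 0, 0],
    [1, 0, 0, 0, 0, 0, 0]
  ]
}}

```text
time: 7.65
tool_pos: [0.4435, -0.0364, 0.1017]
tool_rot: [-0.5, 0.5, -0.5, 0.5]
contact_force: [-2.7, -0.1, 4.3]
gripper_width: 0.119
```

```bash
python3 - <<'E'
from h import *
s=manip.state();print(s["gripper_width"],s["contact_force"],proj("side",s["tool_pos"]),proj("side",s["tool_pos"]-[0,0,.019]))
f=manip.grab_frame("wrist");g=manip.grab_frame("side")
a=cv2.resize(f[190:350,240:400],(560,560),interpolation=cv2.INTER_CUBIC)
b=cv2.resize(g[180:300,275:355],(240,360),interpolation=cv2.INTER_CUBIC)
cv2.imwrite("pics/w5.png",np.hstack([a,np.vstack([b,np.zeros((200,240,3),np.uint8)])]))
E
```

```text
0.11908803713434207 [-2.73897077 -0.08612693  4.25045152] [322.7134452  243.77323797] [322.50726077 248.66903985]
```

View pics/w5.png

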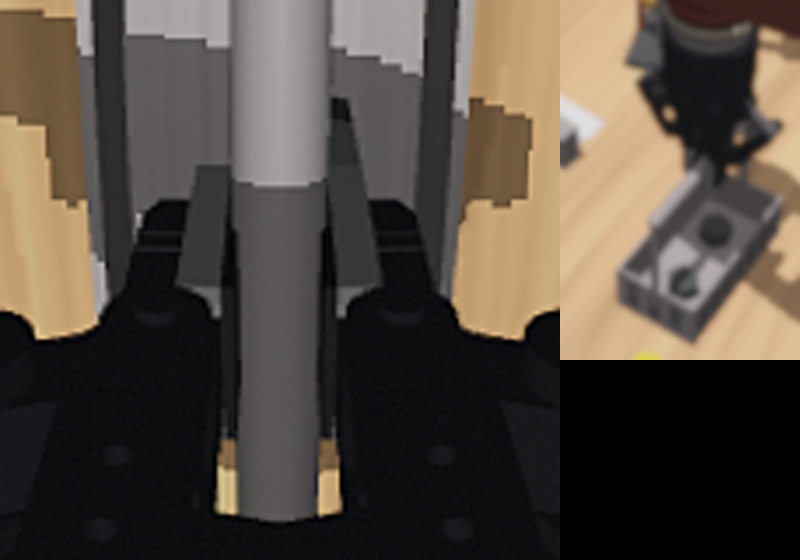

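Now the bar is properly between the pads, about 18 mm behind the tips. So for z, bar centre = tool z + 33 mm. Lifting.

Call:
{"op": "apply_moves", "data": {
  "moves": [
    [1, 0, -3, 0, 0, 0, 0],
    [1, 0, -7, 0, 0, 0, 0],
    [1, 0, -15, 0, 0, 0, 0],
    [1, 0, -20, 0, 0, 0, 0],
    [1, 0, -25, 0, 0, 0, 0],
    [1, 0, -25, 0, 0, 0, 0],
    [1, 0, -15, 0, 0, 0, 0],
    [1, 0, -8, 0, 0, 0, 0],
    [1, 0, -2, 0, 0, 0, 0],
    [1, 0, 0, 0, 0, 3.5, 0],
    [1, 0, 0, 0, 0, 3.5, 0],
    [1, 0, 0, 0, 0, 3.5, 0],
    [1, 0, 0, 0, 0, 0, 0]
  ]
}}

```text
time: 9.05
tool_pos: [0.4426, -0.0362, 0.2196]
tool_rot: [0.451, -0.452, 0.545, -0.543]
contact_force: [0.4, -1.0, -3.2]
gripper_width: 0.12
```

```bash
python3 - <<'E'
from h import *
go([.4475,.322,.222],-10.5)
E
```

```text
t 9.05 turn deg [ 0.2 -0.1 -0. ] then shift mm [-353.1   -2.4  -60.5] w 0.12 F [ 0.4 -1.  -3.2]
```

Call:
{"op": "apply_moves", "data": {
  "moves": [
    [1, -8, 0, -1, 0, 0, 0],
    [1, -18, 0, -3, 0, 0, 0],
    [1, -25, 0, -4, 0, 0, 0],
    [1, -30, -1, -5, 0, 0, 0],
    [1, -30, 0, -5, 0, 0, 0],
    [1, -30, 0, -5, 0, 0, 0],
    [1, -30, -1, -5, 0, 0, 0],
    [1, -30, 0, -5, 0, 0, 0],
    [1, -30, 0, -5, 0, 0, 0],
    [1, -30, 0, -5, 0, 0, 0],
    [1, -30, 0, -5, 0, 0, 0],
    [1, -25, 0, -5, 0, 0, 0],
    [1, -20, 0, -4, 0, 0, 0],
    [1, -12, 0, -3, 0, 0, 0],
    [1, -5, 0, -1, 0, 0, 0],
    [1, 0, 0, 0, 0, 0, 0],
    [1, 0, 0, 0, 0, 0, 0]
  ]
}}

```text
time: 10.75
tool_pos: [0.4483, 0.3212, 0.2232]
tool_rot: [-0.451, 0.452, -0.544, 0.544]
contact_force: [-0.2, 0.4, -4.2]
gripper_width: 0.113
```

```bash
python3 - <<'E'
from h import *
go([.4475,.322,.222],-10.5)
s,r=rel();f=manip.grab_frame("wrist");g=manip.grab_frame("side");t=manip.grab_frame("top")
np.savez("w6.npz",p=s["tool_pos"],m=r.as_matrix())
cv2.imwrite("pics/w6f.png",f);cv2.imwrite("pics/s6f.png",g);cv2.imwrite("pics/t6f.png",t)
a=f[0:400,200:600]
b=cv2.resize(g[210:400,100:290],(380,380),interpolation=cv2.INTER_CUBIC)
c=np.zeros((400,380,3),np.uint8);c[:380]=b
cv2.imwrite("pics/w6.png",np.hstack([a,c]))
E
```

```text
t 10.75 turn deg [ 0.  -0.1  0. ] then shift mm [-0.7  1.2 -0.9] w 0.113 F [-0.2  0.4 -4.2]
```

View pics/w6.png

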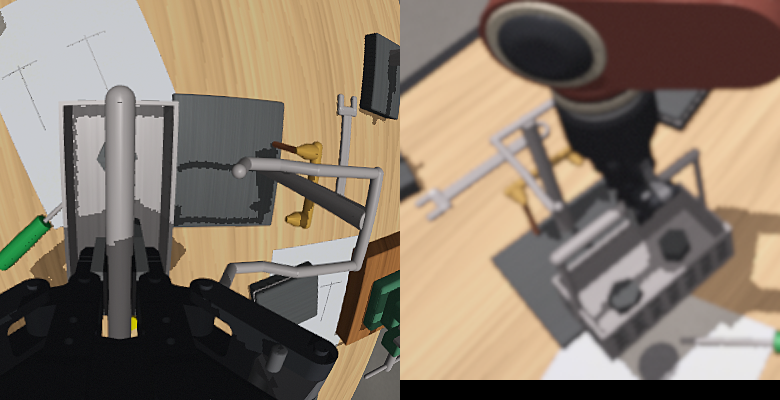

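The wrist view shows the bar's far end at (320,92) and the fork tips at (438,171) and about (430,268), both to the right of the bar. The basket hangs level with both blanks in it.

```bash
python3 - <<'E'
from h import *
np.set_printoptions(precision=4,suppress=True)
d=np.load("w6.npz")
def tl(p,z): 
    X=wz("w6.npz",p,z);return X,d["m"].T@(X-d["p"])
for n,p,z in[("tipL",(439,171),.227),("tipR",(430,267),.225),("cornL",(580,171),.215),("cornR",(558,268),.215),("barend",(320,90),.256),("rimL",(262,103),.171),("rimR",(378,99),.171)]:
    print(n,*tl(p,z))
E
```

```text
tipL [0.5177 0.3503 0.227 ] [-0.0414 -0.0038  0.0629]
tipR [0.5097 0.2927 0.225 ] [ 0.0167 -0.0017  0.0657]
cornL [0.6382 0.329  0.215 ] [-0.0426  0.0082  0.1853]
cornR [0.625 0.253 0.215] [0.0345 0.0083 0.1863]
barend [0.4633 0.3989 0.256 ] [-0.0791 -0.0328  0.0005]
rimL [0.4251 0.4025 0.171 ] [-0.0757  0.0522 -0.0378]
rimR [0.5013 0.3909 0.171 ] [-0.0783  0.0522  0.0393]
```

Call:
{"op": "apply_moves", "data": {
  "moves": [
    [1, -3, 0, 5, 0, 0, 0],
    [1, 0, 0, 12, 0, 0, 0],
    [1, 0, 0, 18, 0, 0, 0],
    [1, 0, 0, 18, 0, 0, 0],
    [1, 0, 0, 18, 0, 0, 0],
    [1, 0, 0, 12, 0, 0, 0],
    [1, 0, 0, 6, 0, 0, 0],
    [1, 0, 0, 1, 0, 0, 0],
    [1, 0, 8, 0, 0, 0, 0],
    [1, 0, 12, 0, 0, 0, 0],
    [1, 0, 10, 0, 0, 0, 0],
    [1, 0, 5, 0, 0, 0, 0],
    [1, 0, 0, 0, 0, 0, 0],
    [1, 0, 0, 0, 0, 0, 0]
  ]
}}

```text
time: 12.3
tool_pos: [0.5372, 0.3084, 0.1883]
tool_rot: [0.452, -0.452, 0.544, -0.544]
contact_force: [-0.9, 0.7, -3.6]
gripper_width: 0.114
```

```bash
python3 - <<'E'
from h import *
go([.536,.306,.180],-10.5)
s,r=rel();f=manip.grab_frame("wrist");g=manip.grab_frame("side")
np.savez("w7.npz",p=s["tool_pos"],m=r.as_matrix())
a=f[0:400,180:580]
b=cv2.resize(g[210:400,80:270],(380,380),interpolation=cv2.INTER_CUBIC)
c=np.zeros((400,380,3),np.uint8);c[:380]=b
cv2.imwrite("pics/w7.png",np.hstack([a,c]))
E
```

```text
t 12.3 turn deg [ 0.  -0.1 -0. ] then shift mm [ 2.5  8.3 -0.7] w 0.114 F [-0.9  0.7 -3.6]
```

View pics/w7.png

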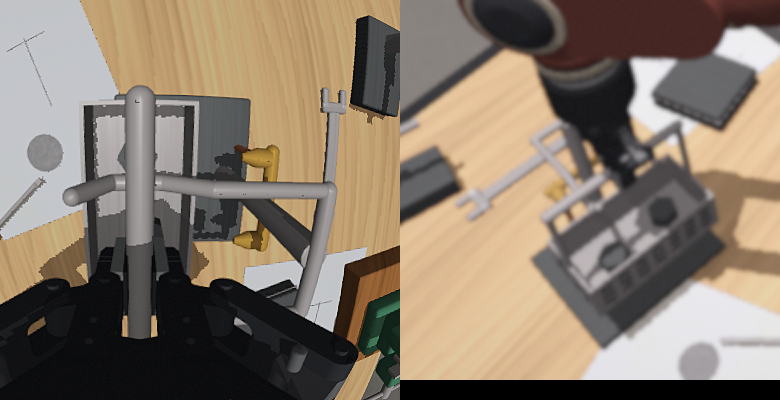

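The bar crosses the seat dip mid-way (col 140, kinks at 115 and 165) with the prong under the bar. I'll lower until the weight comes off.

Call:
{"op": "apply_moves", "data": {
  "moves": [
    [1, 0, 4, 0, 0, 0, 0],
    [1, 0, 3, 0, 0, 0, 0],
    [1, 0, 1, 0, 0, 0, 0],
    [1, 0, 0, 0, 0, 0, 0],
    [1, 0, 0, 0, 0, 0, 0]
  ]
}}

```text
time: 12.9
tool_pos: [0.5373, 0.3082, 0.1804]
tool_rot: [0.452, -0.452, 0.544, -0.544]
contact_force: [-0.1, 0.3, -4.0]
gripper_width: 0.118
```

Call:
{"op": "apply_moves", "data": {
  "moves": [
    [1, 0, 1, 0, 0, 0, 0],
    [1, 0, 1, 0, 0, 0, 0],
    [1, 0, 0, 0, 0, 0, 0],
    [1, 0, 0, 0, 0, 0, 0]
  ]
}}

```text
time: 13.3
tool_pos: [0.5376, 0.3084, 0.1791]
tool_rot: [-0.452, 0.451, -0.544, 0.544]
contact_force: [-0.1, -0.9, 0.8]
gripper_width: 0.116
```

Weight is off the gripper, so I'll release and rise.

Call:
{"op": "apply_moves", "data": {
  "moves": [
    [0, 0, 0, 0, 0, 0, 0],
    [-0.3, 0, 0, 0, 0, 0, 0],
    [-0.3, 0, 0, 0, 0, 0, 0],
    [-0.3, 0, 0, 0, 0, 0, 0],
    [-0.3, 0, 0, 0, 0, 0, 0],
    [-0.3, 0, 0, 0, 0, 0, 0],
    [-0.3, 0, -5, 0, 0, 0, 0],
    [-0.3, 0, -10, 0, 0, 0, 0],
    [-0.3, 0, -15, 0, 0, 0, 0],
    [-0.3, 0, -25, 0, 0, 0, 0],
    [-0.3, 0, -30, 0, 0, 0, 0],
    [-0.3, 0, -30, 0, 0, 0, 0],
    [0, 0, 0, 0, 0, 0, 0]
  ]
}}

```text
time: 14.6
tool_pos: [0.5397, 0.3093, 0.3017]
tool_rot: [-0.456, 0.448, -0.543, 0.545]
contact_force: [0.7, -0.0, -0.1]
gripper_width: 0.5
```

```bash
python3 - <<'E'
from h import *
go([.512,-.3125,.25],0)
s,r=rel();f=manip.grab_frame("wrist");g=manip.grab_frame("side")
a=f[0:400,180:580]
b=cv2.resize(g[210:400,80:270],(380,380),interpolation=cv2.INTER_CUBIC)
c=np.zeros((400,380,3),np.uint8);c[:380]=b
cv2.imwrite("pics/w8.png",np.hstack([a,c]))
E
```

```text
t 14.6 turn deg [ -0.6 -10.6  -0.3] then shift mm [621.8  51.7 -27.7] w 0.5 F [ 0.7 -0.  -0.1]
```

View pics/w8.png

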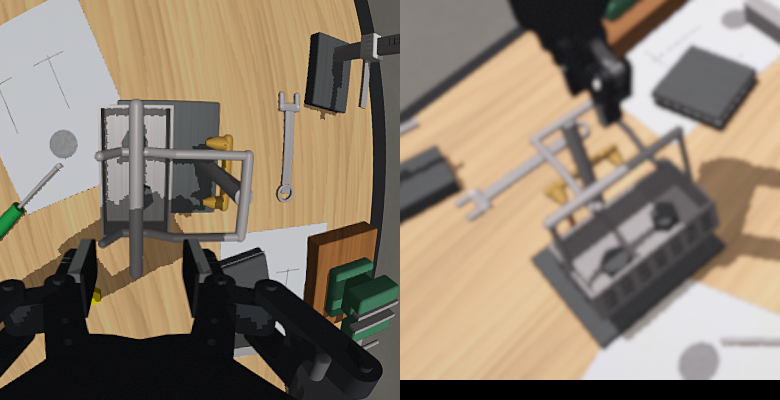

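The basket hangs in the seats of both prongs with both blanks inside, at (118,150) and (145,195), and the gripper is clear. Next I'll calibrate the shut fingertip height by gently touching the empty bench at (0.44,-0.06), then press the lever.

```bash
python3 - <<'E'
from h import *
go([.44,-.06,.05],16.6)
E
```

```text
t 14.7 turn deg [ -0.2 -27.2  -0.1] then shift mm [ 325.2  245.8 -199.1] w 0.502 F [ 0.1  0.2 -0.2]
```

Call:
{"op": "apply_moves", "data": {
  "moves": [
    [1, 0, 0, 0, 0, -6.8, 0],
    [1, 0, 0, 0, 0, -6.8, 0],
    [1, 0, 0, 0, 0, -6.8, 0],
    [1, 0, 0, 0, 0, -6.8, 0],
    [1, 25, 0, -15, 0, 0, 0],
    [1, 35, 0, -22, 0, 0, 0],
    [1, 35, 0, -22, 0, 0, 0],
    [1, 35, 0, -22, 0, 0, 0],
    [1, 35, 10, -22, 0, 0, 0],
    [1, 35, 20, -22, 0, 0, 0],
    [1, 35, 30, -22, 0, 0, 0],
    [1, 35, 30, -22, 0, 0, 0],
    [1, 35, 35, -20, 0, 0, 0],
    [1, 20, 35, -10, 0, 0, 0],
    [1, 0, 40, 0, 0, 0, 0],
    [1, 0, 40, 0, 0, 0, 0],
    [1, 0, 20, 0, 0, 0, 0],
    [1, 0, 20, 0, 0, 0, 0],
    [1, 0, 10, 0, 0, 0, 0],
    [1, 0, 0, 0, 0, 0, 0]
  ]
}}

```text
time: 16.7
tool_pos: [0.4384, -0.0552, 0.0047]
tool_rot: [-0.566, 0.568, -0.424, 0.421]
contact_force: [-1.0, -0.4, 0.0]
gripper_width: -0.002
```

Call:
{"op": "apply_moves", "data": {
  "moves": [
    [1, 0, 4, 0, 0, 0, 0],
    [1, 0, 4, 0, 0, 0, 0],
    [1, 0, 2, 0, 0, 0, 0],
    [1, 0, 0, 0, 0, 0, 0]
  ]
}}

```text
time: 17.1
tool_pos: [0.4408, -0.0559, -0.0029]
tool_rot: [0.567, -0.567, 0.422, -0.423]
contact_force: [-0.3, 0.5, 0.4]
gripper_width: 0.001
```

Call:
{"op": "apply_moves", "data": {
  "moves": [
    [1, 0, 3, 0, 0, 0, 0],
    [1, 0, 2, 0, 0, 0, 0],
    [1, 0, 0, 0, 0, 0, 0],
    [1, 0, 0, 0, 0, 0, 0]
  ]
}}

```text
time: 17.5
tool_pos: [0.4405, -0.0559, -0.0082]
tool_rot: [-0.567, 0.567, -0.423, 0.422]
contact_force: [0.2, -0.0, 0.9]
gripper_width: 0.001
```

Call:
{"op": "apply_moves", "data": {
  "moves": [
    [1, 0, 2, 0, 0, 0, 0],
    [1, 0, 0, 0, 0, 0, 0],
    [1, 0, 2, 0, 0, 0, 0],
    [1, 0, 0, 0, 0, 0, 0]
  ]
}}

```text
time: 17.9
tool_pos: [0.4404, -0.0558, -0.0124]
tool_rot: [-0.567, 0.567, -0.423, 0.422]
contact_force: [-0.6, -0.7, -0.1]
gripper_width: 0.001
```

Call:
{"op": "apply_moves", "data": {
  "moves": [
    [1, 0, 1.5, 0, 0, 0, 0],
    [1, 0, 0, 0, 0, 0, 0],
    [1, 0, 1.5, 0, 0, 0, 0],
    [1, 0, 0, 0, 0, 0, 0]
  ]
}}

```text
time: 18.3
tool_pos: [0.4408, -0.0559, -0.0129]
tool_rot: [-0.567, 0.567, -0.423, 0.422]
contact_force: [-8.5, 3.1, 18.3]
gripper_width: 0.001
```

Bench contact came at tool z = -0.0127, so tip z = tool z + 12.7 mm and the lever is level at measured tool z ≈ 0.115. I'll rise and go over the pad.

Call:
{"op": "apply_moves", "data": {
  "moves": [
    [1, 0, -10, 0, 0, 0, 0],
    [1, 0, -30, 0, 0, 0, 0],
    [1, 0, -40, 0, 0, 0, 0],
    [1, 0, -40, 0, 0, 0, 0],
    [1, 0, -40, 0, 0, 0, 0],
    [1, 0, -40, 0, 0, 0, 0],
    [1, 0, -20, 0, 0, 0, 0],
    [1, 0, 0, 0, 0, 0, 0]
  ]
}}

```text
time: 19.1
tool_pos: [0.4428, -0.0565, 0.2094]
tool_rot: [0.568, -0.566, 0.42, -0.425]
contact_force: [-0.2, -0.6, -0.1]
gripper_width: 0.002
```

```bash
python3 - <<'E'
from h import *
go([.504,-.315,.2],16.6)
E
```

```text
t 19.1 turn deg [-0.4  0.   0.3] then shift mm [265.2   9.4 -15.2] w 0.002 F [-0.2 -0.6 -0.1]
```

Call:
{"op": "apply_moves", "data": {
  "moves": [
    [1, 20, 0, -1, 0, 0, 0],
    [1, 35, 0, -2, 0, 0, 0],
    [1, 40, 0, -2, 0, 0, 0],
    [1, 40, 0, -2, 0, 0, 0],
    [1, 40, 0, -2, 0, 0, 0],
    [1, 40, 0, -2, 0, 0, 0],
    [1, 30, 0, -2, 0, 0, 0],
    [1, 15, 0, -2, 0, 0, 0],
    [1, 5, 0, 0, 0, 0, 0],
    [1, 0, 0, 0, 0, 0, 0],
    [1, 0, 0, 0, 0, 0, 0]
  ]
}}

```text
time: 20.2
tool_pos: [0.5019, -0.3128, 0.2046]
tool_rot: [0.567, -0.567, 0.422, -0.422]
contact_force: [0.9, -0.2, 0.7]
gripper_width: 0.001
```

```bash
python3 - <<'E'
from h import *
go([.504,-.315,.180],16.6)
E
```

```text
t 20.2 turn deg [ 0.   0.1 -0.1] then shift mm [ 2.7 24.6  1.4] w 0.001 F [ 0.9 -0.2  0.7]
```

Call:
{"op": "apply_moves", "data": {
  "moves": [
    [1, 2, 10, 1, 0, 0, 0],
    [1, 0, 10, 0, 0, 0, 0],
    [1, 0, 8, 0, 0, 0, 0],
    [1, 0, 8, 0, 0, 0, 0],
    [1, 0, 8, 0, 0, 0, 0],
    [1, 0, 8, 0, 0, 0, 0],
    [1, 0, 8, 0, 0, 0, 0],
    [1, 0, 8, 0, 0, 0, 0],
    [1, 0, 8, 0, 0, 0, 0],
    [1, 0, 6, 0, 0, 0, 0],
    [1, 0, 4, 0, 0, 0, 0],
    [1, 0, 0, 0, 0, 0, 0],
    [1, 0, 0, 0, 0, 0, 0]
  ]
}}

```text
time: 21.5
tool_pos: [0.5032, -0.3169, 0.12]
tool_rot: [-0.566, 0.568, -0.422, 0.423]
contact_force: [-4.7, -0.3, 7.5]
gripper_width: -0.001
```

Call:
{"op": "apply_moves", "data": {
  "moves": [
    [1, 0, 3, 0, 0, 0, 0],
    [1, 0, 1.5, 0, 0, 0, 0],
    [1, 0, 0, 0, 0, 0, 0],
    [1, 0, 0, 0, 0, 0, 0]
  ]
}}

```text
time: 21.9
tool_pos: [0.5032, -0.317, 0.1157]
tool_rot: [-0.566, 0.568, -0.422, 0.423]
contact_force: [-4.0, -0.5, 7.4]
gripper_width: 0.002
```

```bash
python3 - <<'E'
from h import *
s,r=rel();print(s["tool_pos"],s["contact_force"],np.degrees((r.inv()*down(16.6)).as_rotvec()))
f=manip.grab_frame("wrist");g=manip.grab_frame("side");t=manip.grab_frame("top")
a=cv2.resize(g[120:220,270:390],(480,400),interpolation=cv2.INTER_CUBIC)
for u in range(280,390,10): cv2.putText(a,str(u),((u-270)*4,10),0,.3,(0,0,255),1)
for v in range(130,220,10): cv2.putText(a,"-"+str(v),(0,(v-120)*4+3),0,.3,(0,0,255),1)
b=f[150:350,170:470]; c=cv2.resize(g[210:400,80:270],(200,200)); d=cv2.resize(t[140:240,160:260],(200,200),interpolation=cv2.INTER_CUBIC)
o=np.zeros((600,800,3),np.uint8);o[:400,:480]=a;o[:200,490:790]=b;o[400:,:200]=c;o[400:,210:410]=d
cv2.imwrite("pics/f.png",o);cv2.imwrite("pics/sidef.png",g)
P=np.array([.615,-.282,.12]);u=np.array([np.cos(np.radians(16.6)),np.sin(np.radians(16.6)),0])
for th in(0,.1,-.1):  # raise angle
    e=P-.120*u*np.cos(th)+np.array([0,0,.12*np.sin(th)]);print(th,proj("side",P),proj("side",P-.06*u*np.cos(th)+np.array([0,0,.06*np.sin(th)])),proj("side",e))
E
```

```text
[ 0.50324681 -0.31703939  0.11573103] [-4.00133545 -0.48600633  7.44398288] [0.0791577  0.01173948 0.13161297]
0 [317.63160965 166.7654432 ] [336.56901594 170.3157149 ] [355.8702371  173.93419244]
0.1 [317.63160965 166.7654432 ] [336.57380065 168.74007292] [356.00522282 170.76570257]
-0.1 [317.63160965 166.7654432 ] [336.3738718  171.84548181] [355.35016823 176.98895477]
```

View pics/f.png

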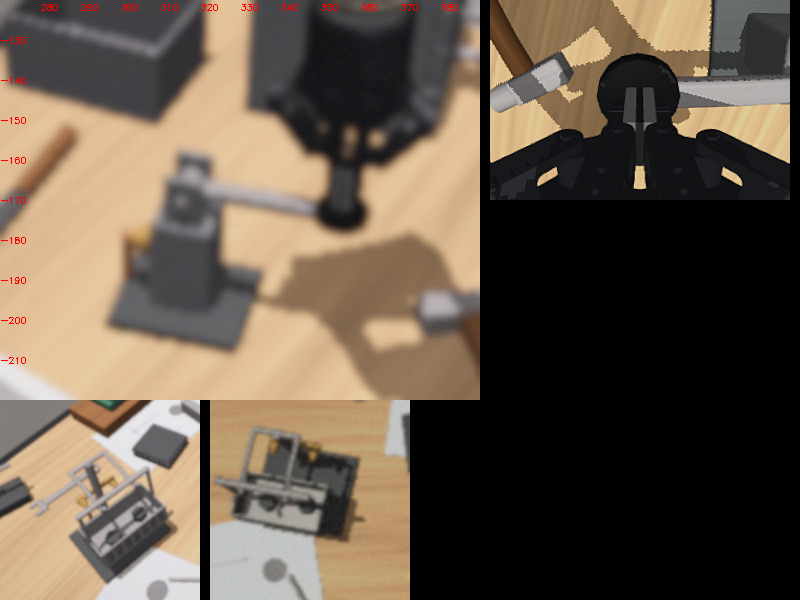

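The lever's slope in the side view is about 0.21, against 0.19 predicted for level. The pad centre is at (355.5,173.8) against (355.9,173.9) predicted, and the shut fingers sit on the pad. The basket still hangs with both blanks. Handing in.

```bash
python3 -c "
from plant import manip
s=manip.state();print(s['time'],s['tool_pos'],s['contact_force']);print(manip.job_done())"
```

```text
22.05 [ 0.50326387 -0.31706012  0.11581752] [-4.42822888 -0.76717737  7.19873436]
the job is handed in; nothing more can be done
None
```

I hung the steel basket, with both blanks in it, on both prongs of the fork and let go. I then pressed the valve lever down to level and handed the job in at 22 s while still holding it. The hand-in gave no verdict.

**Last checks**
- **Lever:** the fingertips were at about 128.5 mm (level is 128 mm), pressing with about 7.2 N upward and 4.4 N sideways. In the side view the pad centre was within half a pixel of where a level lever should be. The lever's slope was 0.21 against 0.19 expected, a difference within my reading error.
- **Basket:** it was still hanging in both seats with both blanks inside.
- **Bystanders:** I moved well clear of the hammer, screwdriver, case and steel block. I did not measure their positions again at the end.

**What disagreed**
- **Fingertip position:** the shut fingertips sit about 13 mm behind the stated TCP, not 19 mm ahead of it. The first grasp closed just above the bar, and the second held it only by the fingertips. The third, 32 mm lower than the first, was sound.
- **Bench touch:** to measure that offset I touched the empty bench with the shut fingers, which peaked at about 20 N.
- **Crossbar position:** the wrist and top cameras differed by about 6 mm along the bar. I aimed between the two.

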